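# Roll the tumbling drum hatch-up, open it and load the short coupon

## Task

Load the abrasion-test drum for its next run. With its hatch still shut, roll the drum along the two rims of the bench fixture until the hatch is on top and the drum rests on its flats; swing the hatch over until it hangs fully open, then put the short board coupon from the wooden stand inside the drum through the hatch. Keep the drum on the rims, leave the long coupon in the stand and leave the hatch open, as the grinding balls go in next.

Things in the scene. Friction and masses are not known exactly. Their poses are not given: they have to be found in the camera images.
- fixture: Long white bench fixture, fixed, 600 x 156 mm. Two parallel rims, 20 wide, 136 between centre lines, run its whole length, tops at z = 0.135; the bed between them is 13 lower. Origin: on the bench under its middle; x along the rims to the robot's right, y across, away from the robot. Keep the drum's centre between x = -0.085 and +0.115 here, clear of the gauge and the clamp.
- clamp (a point): Near end of a low toggle clamp on the fixture's bed, beyond the drum to the robot's right; it runs on to the right from here and is up to 175 mm above the bench.
- gauge (a point): Column of the thickness gauge that stands on the fixture's bed at the robot's left; fixed. Column 300 mm above the bench; its base reaches 50 towards the drum; its dial, 80 further left, reaches 430 above the bench. Carry things past it on the robot's side.
- drum: Tumbling drum, 2 to 3 kg, lying across the rims: perforated steel barrel, 100 x 100 mm with bevelled corners, 120 long, between two grey end discs. Origin: its centre, on the axis; x along the axis, z out through the hatch's middle. At the start z points right along the rims and y up. A quarter turn, rolled to the robot's left, brings the hatch on top and moves it 101 mm.
- drum_tread (a point): Middle of the drum's end disc nearer the robot (drum x = -70 mm). Both discs, 19.5 wide, 60 to 79.5 from the middle, run on the rims: radius 65, with four flats 40 wide, one opposite the hatch. On a flat the centre is 62 above the rims; some 8 N at axis height push it off; within 17 degrees it drops onto the next flat. Outside them flanges of radius 72 guide it, 2.5 play.
- drum_mouth (a point): Centre of the drum's mouth, under the hatch, 50 mm from the axis along the drum's z. The mouth is 120 mm along the drum's x and 80 along its y; the inside is 96 deep below it and 92 across. The end discs stand 15 to 22 proud at either end of it.
- hatch (a joint): Hinge of the drum's hatch, rad: 0 = shut, 2.5 = fully open against its stop. Light friction and no catch: with the hatch on top it falls shut when let go below about 1.1, stays put near upright, and falls fully open above about 1.7.
- hatch_hinge (a point): Middle of the hatch's hinge line, along the drum's x axis, at the drum's y = +40, z = +52 mm: the hatch's upper edge at the start, its left edge once it is on top, so it opens over to the robot's left. The hatch is an aluminium plate 116 x 79 x 4 mm.
- hatch_tab (a point): Point in the black grip tab on the hatch's outer face, 60 mm from the hinge line and 26 out from the hatch (shut: drum y = -20, z = +78). The tab is a flat plate 12 thick along the drum's x axis and 28 wide, its rounded tip 18 beyond this point. Gripped lightly across the 12 mm it turns between the fingers as the hatch swings.
- short_coupon_centre (a point): Centre of the short coupon, a grey piece of cement board 102 x 54 x 13 mm, 0.1 kg, standing on its long edge in a slot of the stand: centre 51 above the bench, top edge 78. This point's y axis lies along its 102 length (level), x along its 54 height (up), z through its 13 thickness (level).
- long_coupon_centre (a point): Centre of the long coupon, the same but 151 mm long, standing in the other slot. It is not wanted.
- coupon_stand: Wooden coupon stand, fixed, 130 x 130 mm, 44 high, with two slots, 16 wide and 20 deep, along its x axis at y = +30 and y = -30; 34 of each coupon's height shows above the wood. Either coupon may be in either slot. Origin: centre of its underside.

How it is judged:
By the outcome, as a careful person would: the job done as asked, in the order asked, and still so for the second after the job is handed in, with the robot touching nothing.
It also fails if it takes over 72 s, if anything falls off the work surface, if the arm or the gripper's body presses on something with over 40 N, if the wrist force passes 120 N, or if a joint passes its speed limit or range.

## Robot

A 6-joint arm with a two-finger parallel gripper is mounted at the origin on the work surface; the furniture and walls round the work are solid. World frame = base frame: x ahead of the robot, y to its left, z up, the work surface at z = 0. Lengths are in mm, angles in degrees, forces in N, time in s.
With the tool pointing down it reaches from about 300 to 750 mm from the base axis. Payload 8.5 kg.
Tool frame: the origin (TCP) lies midway between the tips of the shut fingers; the grasp point (between the pads) lies 19 mm behind it; z points along the fingers, y is the line along which they close (so a half turn about z gives the same grasp; the last joint's range is limited). The gripper opens to 88 mm and grips with 3 to 60 N. Pads are 18 mm wide; open, the fingers measure 123 mm over their backs; the gripper's body (75 mm by 187 mm) begins 45 mm behind the grasp point.
Start: joints at [58.94, 21.807, 74.336, -0, 83.858, -12.336], TCP at [176.549, 520.875, 238.748] pointing down, gripper open.
Joint ranges: [-178.18, 178.18], [-50.72, 133.34], [12.68, 142.11], [-81.47, 261.47], [9.98, 163.14], [-165.26, 165.26]. Speed limits (degrees/s): [136.94, 136.94, 180, 180, 180, 180].

## Interface

Orientations are given as [roll, pitch, yaw] about the fixed x, y, z axes, in that order (R = Rz(yaw) Ry(pitch) Rx(roll)).
In Python, from cell import read_state, cams, robot gives the robot as it stands.
- The arm moves only by the tool send_rows, never from a script. Its argument "deltas" is a list of rows, each an object of numbers: "dx", "dy", "dz": the shift along the tool's x, y, z in mm; "twist": the turn about the tool's z in degrees; "claw": the finger opening in mm, from 0 to 88.1. A call has 1 to 12 rows; each row shifts and turns the commanded pose from where the row before left it, along the tool's axes as they then stand; what a row does not reach is not made up. A row lasts 1/10 s, in which the tool goes at most 50 mm and 8.59 degrees, less where a joint would pass 70% of its speed; a pose out of reach is approached as far as the arm can. A call is refused whole if a number of a shift passes 50 or a number of a turn 8.59, either way. A call with a gripper value outside its range is refused whole. The fingers move at their own pace and stop on an object; "squeeze" is the grip in N (left out, the last holds). Time passes only in rows, so rows that do not move let the fingers close. It gives the time, the measured TCP pose, the force, the opening and the grip force at its end, in the units of the state.
- read_state(): the state, without advancing time (a new reading comes with each control period).
- cams.capture(name): name is "side" or "top" or "wrist"; returns the picture (480x640x3 uint8, red, green, blue); there is no depth.
- cams.camera_info(name): a dict with "fovy" (degrees; the focal length in pixels is half the picture's height over the tangent of half this angle, whatever the lens; pixels are square), "cx", "cy" (the principal point, pixels), "world_from_camera" (4x4, takes a point from camera to world coordinates). Camera axes: x right, y up, looking along -z (the intrinsics and any distortion apply to the point x, -y, -z); pixel columns grow to the right and rows downward; lengths in mm; the calibration is good to about 2 mm. A picture is of the moment at which its call begins: read the wrist's pose just before it. camera_info takes no time and is no camera call; for the wrist camera it gives the pose at the moment of the call.
- robot.finish_job(): hands the job in; it is judged then, once.
The state is a dict: "time_s": time; "qpos": joint angles; "joint_vel": joint speeds; "tau": joint torques, N m; "tcp_pos": TCP position; "tcp_rot": TCP orientation; "force": force on the tool from outside, world axes, zero at the start; "ft_torque": the same for the moment, N m; "width": opening from 0.0 (shut) to 1.0 (fully open); "finger_force": force on a finger pad.
Only numpy, scipy, OpenCV 4.12 (cv2) and the standard library are available. Lean on these libraries where they do the work, as an engineer would, in place of code of your own. Each camera call takes 0.05 s, during which the arm holds its last target. There are 200 camera calls.

## Working session

There is one attempt and no reset: what is moved stays moved. The work goes in short steps, Python scripts to look and compute and a tool call to move; the robot and the scene stay as the last step left them, time stands still between calls to the robot, and variables do not carry over. Pictures are saved under pics/ and viewed, at most 10 in all, crops included, and the job is handed in when it is done.

Besides the shell and the picture viewer there is one more tool, called after "Emit:" in YAML: its name, and indented under it one key for each argument. send_rows: Moves the arm, as the interface text tells. Its arguments: {"type":"object","properties":{"deltas":{"type":"array","items":{"type":"object","properties":{"dx":{"type":"number"},"dy":{"type":"number"},"dz":{"type":"number"},"twist":{"type":"number"},"claw":{"type":"number"}}}},"squeeze":{"type":"number"}},"required":["deltas"]}

```bash
ls; mkdir -p pics; python3 - <<'E'
from cell import read_state, cams, robot
import cv2
print(read_state())
for n in ("side","top"):
    im=cams.capture(n); cv2.imwrite(f"pics/{n}0.png",im[:,:,::-1]); 
    print(n,cams.camera_info(n))
print(cams.camera_info("wrist"))
E
```

```text
pics
{'time_s': 0.0, 'qpos': array([ 5.89411119e+01,  2.18403238e+01,  7.43843111e+01,  4.38801278e-04,
        8.38592920e+01, -1.23361647e+01]), 'joint_vel': array([ 0.08100931,  0.00119963, -0.03936603, -0.03662989, -0.15919025,
       -0.08718588]), 'tau': array([ 3.27068028e-04, -4.37934530e+01, -2.24552590e+01,  7.13368622e-02,
        3.52767622e-02, -1.05732388e-04]), 'tcp_pos': array([176.39709252, 520.64447312, 238.14662962]), 'tcp_rot': array([-1.79918104e+02, -1.83568750e-02,  1.61277216e+02]), 'force': array([ 0.41455387, -0.98148797,  0.08454834]), 'ft_torque': array([-0.03475903,  0.02902413, -0.03355393]), 'finger_force': 0.0, 'width': 1.0026095155258574}
side {'fovy': 55.96736309982028, 'cx': 312.0807469764413, 'cy': 239.93873035298446, 'world_from_camera': array([[ 9.62053854e-01,  1.64962927e-01, -2.17346761e-01,
         2.33164730e+02],
       [-2.72054495e-01,  6.41060267e-01, -7.17654573e-01,
        -7.17899431e+02],
       [ 2.09459736e-02,  7.49552511e-01,  6.61613406e-01,
         7.53743726e+02],
       [ 0.00000000e+00,  0.00000000e+00,  0.00000000e+00,
 
[... 216 characters left out ...]

       [-9.99705531e-01, -1.85199803e-02,  1.56799562e-02,
        -5.99970764e+01],
       [ 1.37894044e-02,  9.81335344e-02,  9.95077716e-01,
         1.29530877e+03],
       [ 0.00000000e+00,  0.00000000e+00,  0.00000000e+00,
         1.00000000e+00]])}
{'fovy': 61.798309769604444, 'cx': 316.7844383385071, 'cy': 246.74563733848024, 'world_from_camera': array([[ 3.21202329e-01, -9.09043050e-01, -2.65461481e-01,
         1.06524337e+02],
       [ 9.47010506e-01,  3.08204119e-01,  9.04506652e-02,
         5.44124097e+02],
       [-4.07226765e-04, -2.80447776e-01,  9.59869199e-01,
         3.83884608e+02],
       [ 0.00000000e+00,  0.00000000e+00,  0.00000000e+00,
         1.00000000e+00]])}
```

View pics/top0.png

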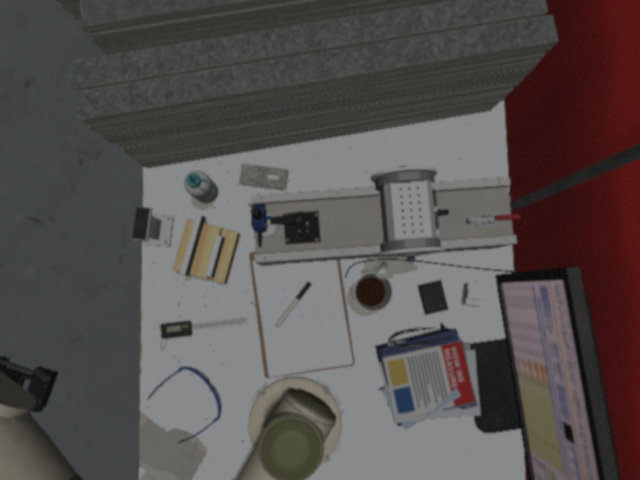

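View pics/side0.png

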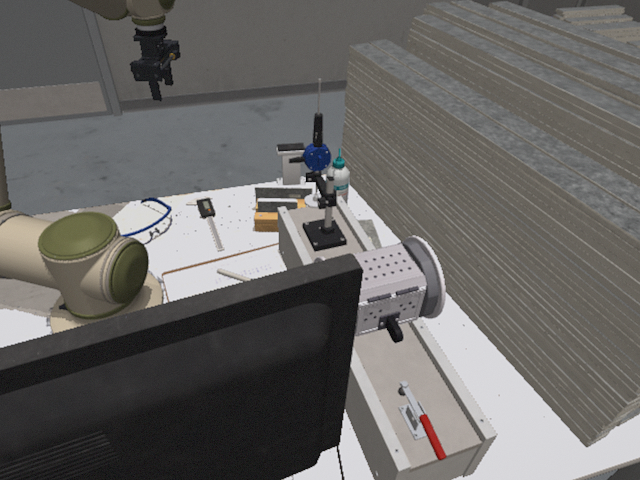

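Top view: robot base at the bottom, fixture across the top (x px 250–515, y px 185–255), drum at about (410,210) with its tab to the right at (443,212), gauge at (300,225), clamp at (480,218), stand at (207,250) with a longer dark coupon left and a shorter one right. I'll enlarge these.

```bash
python3 - <<'E'
import cv2,numpy as np
t=cv2.imread("pics/top0.png"); s=cv2.imread("pics/side0.png")
def crop(im,x0,y0,w,h,k):
    c=cv2.resize(im[y0:y0+h,x0:x0+w],None,fx=k,fy=k,interpolation=cv2.INTER_CUBIC)
    for i in range((-x0)%10,w,10): cv2.line(c,(int(i*k),0),(int(i*k),4 if (x0+i)%50 else 10),(0,0,255),1)
    for i in range((-y0)%10,h,10): cv2.line(c,(0,int(i*k)),(4 if (y0+i)%50 else 10,int(i*k)),(0,0,255),1)
    return c
out=np.zeros((600,800,3),np.uint8)
def put(c,x,y): out[y:y+c.shape[0],x:x+c.shape[1]]=c
put(crop(t,245,160,280,110,2.8),0,0)
put(crop(t,165,205,90,90,3.2),0,310)
put(crop(s,350,230,120,120,2.4),290,310)
put(crop(s,245,175,80,80,2.6),580,310)
cv2.imwrite("pics/c1.png",out)
E
```

```text
(no output)
```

View pics/c1.png

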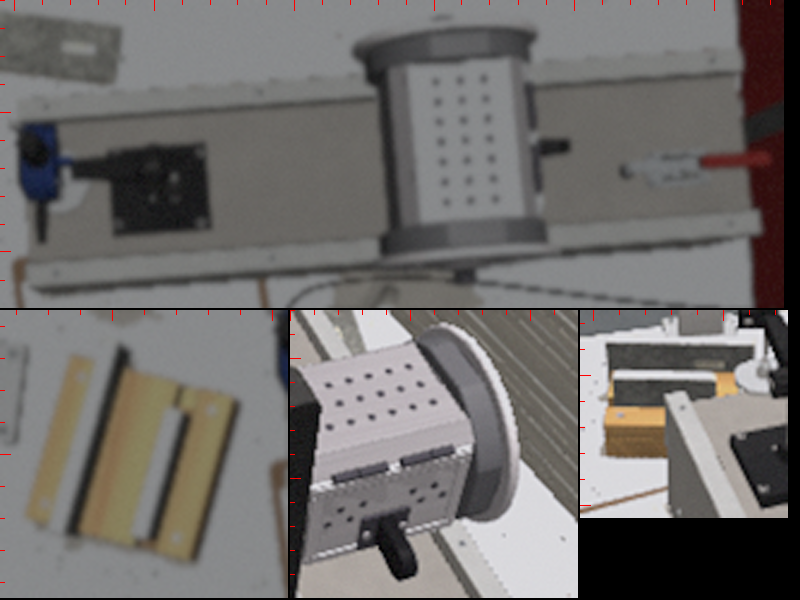

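The crop shows: rim outer corners (top px) near-left (255.7,262.5), near-right (516.4,243), far-left (251.4,195.7), far-right (509.3,177). The tab is at about (447,212), and the short coupon is in the right-hand (−y) slot with its top strip centred at about (214,255.5). Next I'll fit poses.

```bash
cat > h.py <<'E'
import numpy as np, cv2
from scipy.optimize import least_squares
from cell import read_state, cams, robot
def cam(n):
    c=cams.camera_info(n); f=240/np.tan(np.radians(c["fovy"]/2)); return c,f
def ray(n,px,z,ci=None):
    c,f=ci or cam(n); M=c["world_from_camera"]
    d=M[:3,:3]@np.array([(px[0]-c["cx"])/f,-(px[1]-c["cy"])/f,-1]); o=M[:3,3]
    return o+d*(z-o[2])/d[2]
def proj(n,P,ci=None):
    c,f=ci or cam(n); M=c["world_from_camera"]
    q=M[:3,:3].T@(np.asarray(P,float)-M[:3,3]); return np.array([c["cx"]+f*q[0]/-q[2],c["cy"]-f*q[1]/-q[2]])
def fit(n,model,px,x0):   # planar pose x,y,yaw(deg) of points model (k,3)
    ci=cam(n)
    def W(p):
        a=np.radians(p[2]);R=np.array([[np.cos(a),-np.sin(a)],[np.sin(a),np.cos(a)]])
        return np.c_[model[:,:2]@R.T+p[:2],model[:,2]]
    r=least_squares(lambda p:np.ravel([proj(n,w,ci)-q for w,q in zip(W(p),px)]),x0,loss="soft_l1")
    return r.x,r.fun.reshape(-1,2)
E
python3 - <<'E'
from h import *
np.set_printoptions(precision=1,suppress=True)
C=lambda l,x0,y0,k:np.array([[x/k+x0,y/k+y0] for x,y in l])
m=np.array([[-300,-78,135],[300,-78,135],[-300,78,135],[300,78,135.]])
px=C([(30,287),(760,233),(18,100),(740,48)],245,160,2.8)
fx=fit("top",m,px,[600,0,-90]); print("fixture",fx)
m=np.array([[65,-65,44],[65,65,44],[-65,65,44],[-65,-65,44.]])
px=C([(28,207),(75,45),(238,88),(195,250)],165,205,3.2)
for p in px: print(ray("top",p,44))
print("short strip ends",[ray("top",p,78) for p in C([(173,97),(143,228)],165,205,3.2)])
print("long strip ends",[ray("top",p,78) for p in C([(112,42),(62,220)],165,205,3.2)])
for nm,p,z in [("tab tip",(570,146),177),("near disc R edge bottom tread",(548,232),197),("near disc L",(382,235),197),("far flange L",(352,48),197),("far flange R",(537,35),197),("gauge base R",(212,185),125),("clamp near",(622,172),140),]:
    w=ray("top",C([p],245,160,2.8)[0],z); a=np.radians(fx[0][2]); d=w[:2]-fx[0][:2]
    print(nm,w,"fixture",d@[np.cos(a),np.sin(a)],d@[-np.sin(a),np.cos(a)])
E
```

```text
fixture (array([ 480.9, -217.2,  -86.8]), array([[-0.9,  0.6],
       [ 1.2,  0.4],
       [-0.9, -0.5],
       [ 0.8, -0.6]]))
[379.5 285.2  44. ]
[502.9 250.4  44. ]
[467.4 126.   44. ]
[344.5 159.   44. ]
short strip ends [array([457.6, 169.2,  78. ]), array([360.8, 191.2,  78. ])]
long strip ends [array([499.7, 214.5,  78. ]), array([367.8, 250.8,  78. ])]
tab tip [ 488.6 -355.   177. ] fixture 138.06230405611717 0.006474514086266758
near disc R edge bottom tread [ 419.  -329.8  197. ] fixture 109.02934265057789 -68.08331947273793
near disc L [ 419.  -201.7  197. ] fixture -18.878849271469377 -60.91587790735399
far flange L [ 565.6 -182.9  197. ] fixture -29.585083318363736 86.48808709957972
far flange R [ 573.5 -327.8  197. ] fixture 115.53119562439554 86.33524870697761
gauge base R [469.3 -72.6 125. ] fixture -145.0417341185102 -3.551098303595367
clamp near [ 472.  -406.3  140. ] fixture 188.36243660891316 -19.363365714355794
```

```bash
cat >> h.py <<'E'
def go(x,y,z,yaw=None,cur=None):
    """deltas in the tool frame after twisting first"""
    s=read_state(); p=np.array(s["tcp_pos"]) if cur is None else np.array(cur[:3],float); y0=s["tcp_rot"][2] if cur is None else cur[3]
    yaw=y0 if yaw is None else yaw; t=(y0-yaw+180)%360-180; a=np.radians(yaw); d=np.array([x,y,z])-p
    print("now",p.round(1),round(y0,2),"twist %.1f dx %.1f dy %.1f dz %.1f"%(t,d@[np.cos(a),np.sin(a),0],d@[np.sin(a),-np.cos(a),0],-d[2]))
def fx2w(u,v,f=(480.9,-217.2,-86.8)):
    a=np.radians(f[2]); return np.array([f[0]+u*np.cos(a)-v*np.sin(a),f[1]+u*np.sin(a)+v*np.cos(a)])
def tri(obs):
    A=[];b=[]
    for n,px in obs:
        o=cam(n)[0]["world_from_camera"][:3,3]; d=ray(n,px,0)-o; d/=np.linalg.norm(d); P=np.eye(3)-np.outer(d,d); A.append(P); b.append(P@o)
    A=np.vstack(A);b=np.hstack(b); x,r,*_=np.linalg.lstsq(A,b,rcond=None); return x,r
E
python3 - <<'E'
from h import *
go(440,180,300,164.5,(176.5,520.9,238.7,161.28))
for t in [(500,272),(570,268)]: print("monitor",tri([("side",(360,260)),("top",t)]))
print("gauge col top",tri([("side",(330,178)),("top",(261,215))]))
E
```

```text
now [176.5 520.9 238.7] 161.28 twist -3.2 dx -345.0 dy -258.1 dz -61.3
monitor (array([ 367.18421873, -385.9528198 ,  409.29914778]), array([886.66586283]))
monitor (array([ 351.12459409, -463.26815548,  486.88877818]), array([9.83535609]))
gauge col top (array([493.11876763,  52.59832088, 213.32817106]), array([170.64741132]))
```

Emit:
send_rows:
  deltas:
    - {"twist": -3.2, "dz": -31}
    - {"dx": -30, "dy": -22, "dz": -30}
    - {"dx": -35, "dy": -26}
    - {"dx": -35, "dy": -26}
    - {"dx": -35, "dy": -26}
    - {"dx": -35, "dy": -26}
    - {"dx": -35, "dy": -26}
    - {"dx": -35, "dy": -26}
    - {"dx": -35, "dy": -26}
    - {"dx": -35, "dy": -26}
    - {"dx": -35, "dy": -28}
    - {}

```text
invalid input
```

```bash
python3 - <<'E'
from h import *
s=read_state(); ci=cam("wrist"); im=cams.capture("wrist")
print(s["time_s"],s["tcp_pos"],s["tcp_rot"])
np.save("w1.npy",ci[0]["world_from_camera"])
cv2.imwrite("pics/w1.png",im[:,:,::-1])
for P in [(415.6,176.2,78),(409.2,180.2,78)]: print(proj("wrist",P,ci))
E
```

```text
0.1 [176.44344055 520.68915758 238.20490258] [-1.79929958e+02 -1.63382584e-02  1.61273830e+02]
[ 72.5747719  549.34980677]
[ 73.0453255  543.93314543]
```

View pics/w1.png

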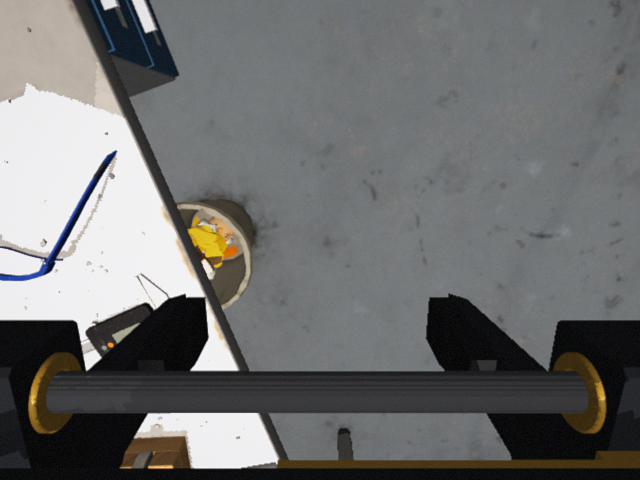

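The move was refused, so this picture was taken at the start pose: open fingers at px (185,310) and (450,310), floor beyond. It confirms the gripper is wide along tool y. I'll resend with complete rows.

Emit:
send_rows:
  deltas:
    - {"dx": 0, "dy": 0, "dz": -31, "twist": -3.2, "claw": 88}
    - {"dx": -30, "dy": -22, "dz": -30, "twist": 0, "claw": 88}
    - {"dx": -35, "dy": -26, "dz": 0, "twist": 0, "claw": 88}
    - {"dx": -35, "dy": -26, "dz": 0, "twist": 0, "claw": 88}
    - {"dx": -35, "dy": -26, "dz": 0, "twist": 0, "claw": 88}
    - {"dx": -35, "dy": -26, "dz": 0, "twist": 0, "claw": 88}
    - {"dx": -35, "dy": -26, "dz": 0, "twist": 0, "claw": 88}
    - {"dx": -35, "dy": -26, "dz": 0, "twist": 0, "claw": 88}
    - {"dx": -35, "dy": -26, "dz": 0, "twist": 0, "claw": 88}
    - {"dx": -35, "dy": -26, "dz": 0, "twist": 0, "claw": 88}
    - {"dx": -35, "dy": -28, "dz": 0, "twist": 0, "claw": 88}
    - {"dx": 0, "dy": 0, "dz": 0, "twist": 0, "claw": 88}

```text
time_s: 1.35
tcp_pos: [442.3, 176.4, 299.1]
tcp_rot: [-179.9, -0.0, 164.2]
force: [0.7, 1.1, -0.9]
width: 0.997
finger_force: 0.0
```

```bash
python3 - <<'E'
from h import *
s=read_state(); ci=cam("wrist"); im=cams.capture("wrist")
print(s["time_s"],s["tcp_pos"],s["tcp_rot"])
np.save("w2.npy",ci[0]["world_from_camera"])
for i in range(0,640,50): im[:8,i]=(255,0,0)
cv2.imwrite("pics/w2.png",im[:,:,::-1])
for P in [(415.6,176.2,78),(409.2,180.2,78),(423.6,205.1,44)]: print(proj("wrist",P,ci))
E
```

```text
1.35 [442.2533158  176.44603981 299.08480401] [-1.79934537e+02 -1.94202427e-02  1.64164152e+02]
[308.86462136 184.63311404]
[311.13758857 176.60958167]
[339.72846433 179.92467036]
```

View pics/w2.png

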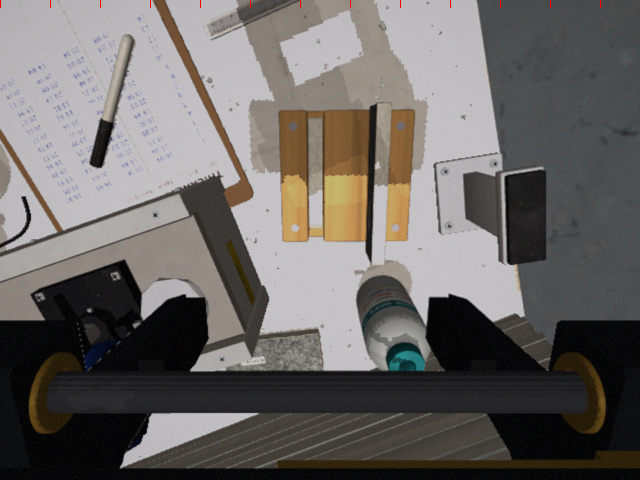

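```bash
python3 - <<'E'
from h import *
c,f=cam("wrist"); c=dict(c,world_from_camera=np.load("w2.npy")); ci=(c,f)
im=cv2.imread("pics/w2.png")
o=cv2.resize(im[90:260,265:430],None,fx=3.4,fy=3.4,interpolation=cv2.INTER_CUBIC)
for i in range(0,165,5): cv2.line(o,(int(i*3.4),0),(int(i*3.4),6 if (265+i)%50 else 14),(0,0,255),1)
for i in range(0,170,5): cv2.line(o,(0,int(i*3.4)),(6 if (90+i)%50 else 14,int(i*3.4)),(0,0,255),1)
cv2.imwrite("pics/w2c.png",o)
for p in [(280,110),(414,110),(409,241),(283,241)]: print("stand",ray("wrist",p,44,ci).round(1))
a,b=[ray("wrist",p,78,ci) for p in [(316,118),(316,228)]]; print(a,b,np.linalg.norm(a-b),(a+b)/2)
E
```

```text
stand [344.6 167.6  44. ]
stand [379.2 289.7  44. ]
stand [504. 258.  44.]
stand [468.3 132.3  44. ]
[361.73268646 198.28338189  78.        ] [456.4527855  171.34230596  78.        ] 98.47699597019673 [409.09273598 184.81284392  78.        ]
```

View pics/w2c.png

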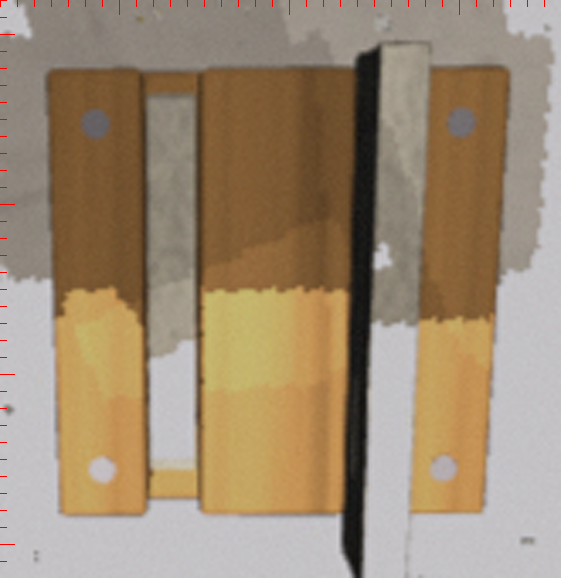

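The wrist view shows the stand at px 280–414 × 110–241, with the short coupon in the left-hand slot (x≈316, rows 117–228) and the long one in the right. The short coupon is near world (409, 183). Now to the push start right of the near disc, passing the gauge on the robot's side.

Emit:
send_rows:
  deltas:
    - {"dx": 38, "dy": -17, "dz": -10, "twist": -6.3, "claw": 0}
    - {"dx": 38, "dy": -17, "dz": -10, "twist": -6.3, "claw": 0}
    - {"dx": 38, "dy": -17, "dz": -11, "twist": -6.4, "claw": 0}
    - {"dx": 3, "dy": -49, "dz": 0, "twist": 0, "claw": 0}
    - {"dx": 3, "dy": -49, "dz": 0, "twist": 0, "claw": 0}
    - {"dx": 3, "dy": -49, "dz": 0, "twist": 0, "claw": 0}
    - {"dx": 3, "dy": -49, "dz": 0, "twist": 0, "claw": 0}
    - {"dx": 3, "dy": -49, "dz": 0, "twist": 0, "claw": 0}
    - {"dx": 3, "dy": -49, "dz": 0, "twist": 0, "claw": 0}
    - {"dx": 3, "dy": -49, "dz": 0, "twist": 0, "claw": 0}
    - {"dx": 3, "dy": -49, "dz": 0, "twist": 0, "claw": 0}
    - {"dx": 3, "dy": -49, "dz": 0, "twist": 0, "claw": 0}

```text
time_s: 2.6
tcp_pos: [319.5, -294.7, 330.8]
tcp_rot: [180.0, 0.0, -176.5]
force: [0.6, 0.3, 0.8]
width: -0.0
finger_force: 0.0
```

```bash
python3 - <<'E'
from h import *
go(419.3,-368.9,330,183.2); go(419.3,-368.9,215,183.2)
E
```

```text
now [ 319.5 -294.7  330.8] -176.47 twist 0.3 dx -95.5 dy -79.6 dz 0.8
now [ 319.5 -294.7  330.8] -176.47 twist 0.3 dx -95.5 dy -79.6 dz 115.8
```

Emit:
send_rows:
  deltas:
    - {"dx": -32, "dy": -26, "dz": 0, "twist": 0.3, "claw": 0}
    - {"dx": -32, "dy": -27, "dz": 0, "twist": 0, "claw": 0}
    - {"dx": -31, "dy": -27, "dz": 0, "twist": 0, "claw": 0}
    - {"dx": 0, "dy": 0, "dz": 0, "twist": 0, "claw": 0}

```text
time_s: 3.0
tcp_pos: [422.0, -369.0, 328.4]
tcp_rot: [179.8, -0.1, -176.7]
force: [-1.0, 0.5, -1.0]
width: 0.006
finger_force: 0.0
```

```bash
python3 - <<'E'
from h import *
go(419.3,-368.9,215,183.2)
ci=cam("wrist"); im=cams.capture("wrist"); t=cams.capture("top")
np.save("w3.npy",ci[0]["world_from_camera"])
for n,P in dict(tread=(*fx2w(43,-70),197),flL=(*fx2w(43-72,-82),197),flR=(*fx2w(43+72,-82),197),flTop=(*fx2w(43,-82),269)).items(): print(n,proj("wrist",P,ci))
o=np.zeros((480,800,3),np.uint8); o[:,:640]=im[:,:,::-1]
o[:160,640:]=cv2.resize(t[160:270,360:470],(160,160))[:,:,::-1]
cv2.imwrite("pics/w3.png",o)
E
```

```text
now [ 422.  -369.   328.4] -176.71 twist 0.1 dx 2.6 dy 0.3 dz 113.4
tread [463.32839034 233.62812368]
flL [566.89690267 217.20916443]
flR [363.09089695 217.07968849]
flTop [513.50826633 245.36796679]
```

View pics/w3.png

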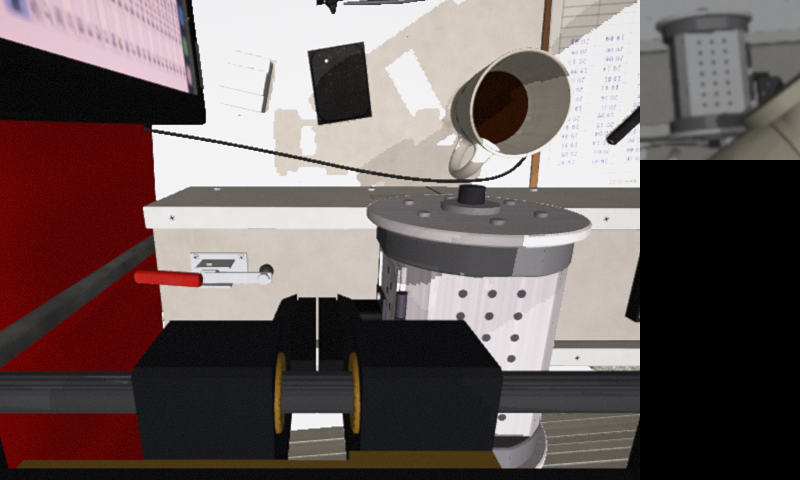

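Wrist view: the near flange spans px x 367–591 (widest row ≈215), the tread is just below it, and the clamp is well left. The shut fingers are at (317,297). I'll fit the drum's position from these flange extremes.

```bash
python3 - <<'E'
from h import *
c,f=cam("wrist"); c=dict(c,world_from_camera=np.load("w3.npy")); ci=(c,f)
for v in (-80,-84):
  for u in (36,40,44,48):
    P=[proj("wrist",(*fx2w(u+72*np.cos(a),v),197+72*np.sin(a)),ci) for a in np.linspace(0,np.pi,60)]
    P=np.array(P); print(v,u,P[P[:,0].argmin()].round(),P[P[:,0].argmax()].round(), P[:,1].min().round())
for p in [(145,205),(160,228)]: print("rim corner near-right",ray("wrist",p,135,ci), fx2w(300,-78))
go(419.3,-368.9,215,183.2)
E
```

```text
-80 36 [373. 220.] [597. 234.] 220.0
-80 40 [367. 220.] [591. 234.] 220.0
-80 44 [362. 220.] [584. 234.] 220.0
-80 48 [356. 220.] [578. 234.] 220.0
-84 36 [373. 214.] [599. 228.] 214.0
-84 40 [367. 214.] [592. 228.] 214.0
-84 44 [362. 214.] [586. 228.] 214.0
-84 48 [356. 214.] [579. 228.] 214.0
rim corner near-right [ 418.24372794 -515.21638029  135.        ] [ 419.76807189 -521.08630664]
rim corner near-right [ 437.78915998 -503.49744226  135.        ] [ 419.76807189 -521.08630664]
now [ 419.7 -367.2  330. ] -176.72 twist 0.1 dx 0.5 dy -1.7 dz 115.0
```

Emit:
send_rows:
  deltas:
    - {"dx": 0, "dy": 0, "dz": 40, "twist": 0.1, "claw": 0}
    - {"dx": 0, "dy": 0, "dz": 40, "twist": 0, "claw": 0}
    - {"dx": 0, "dy": 0, "dz": 35, "twist": 0, "claw": 0}
    - {"dx": 0, "dy": 10, "dz": 0, "twist": 0, "claw": 0}
    - {"dx": 0, "dy": 10, "dz": 0, "twist": 0, "claw": 0}
    - {"dx": 0, "dy": 4, "dz": 0, "twist": 0, "claw": 0}
    - {"dx": 0, "dy": 3, "dz": 0, "twist": 0, "claw": 0}
    - {"dx": 0, "dy": 3, "dz": 0, "twist": 0, "claw": 0}

```text
time_s: 3.9
tcp_pos: [418.2, -339.0, 217.6]
tcp_rot: [-179.7, 0.2, -176.9]
force: [6.1, -4.4, 2.5]
width: 0.007
finger_force: 2.9
```

Emit:
send_rows:
  deltas:
    - {"dx": 0, "dy": 4, "dz": 0, "twist": 0, "claw": 0}
    - {"dx": 0, "dy": 4, "dz": 0, "twist": 0, "claw": 0}
    - {"dx": 0, "dy": 4, "dz": 0, "twist": 0, "claw": 0}
    - {"dx": 0, "dy": 4, "dz": 0, "twist": 0, "claw": 0}
    - {"dx": 0, "dy": 4, "dz": 0, "twist": 0, "claw": 0}
    - {"dx": 0, "dy": 4, "dz": 0, "twist": 0, "claw": 0}
    - {"dx": 0, "dy": 4, "dz": 0, "twist": 0, "claw": 0}
    - {"dx": 0, "dy": 4, "dz": 0, "twist": 0, "claw": 0}

```text
time_s: 4.7
tcp_pos: [417.9, -319.6, 227.7]
tcp_rot: [-177.7, 0.8, -177.1]
force: [-14.3, -43.4, 61.7]
width: 0.006
finger_force: 34.7
```

The drum rolled, but friction at the disc dragged the finger upward (62 N up). I'll relieve that by letting the tool rise, then follow the surface up-left in strokes.

Emit:
send_rows:
  deltas:
    - {"dx": 1, "dy": 0, "dz": -6, "twist": 0, "claw": 0}
    - {"dx": 1, "dy": -1, "dz": -6, "twist": 0, "claw": 0}

```text
time_s: 4.9
tcp_pos: [416.4, -311.7, 233.4]
tcp_rot: [-179.2, 0.7, -177.0]
force: [11.6, -1.8, 3.1]
width: 0.005
finger_force: 9.7
```

```bash
python3 - <<'E'
from h import *
t=cams.capture("top"); s=cams.capture("side"); cv2.imwrite("pics/t4.png",t[:,:,::-1]); cv2.imwrite("pics/s4.png",s[:,:,::-1])
st=read_state(); print(st["tcp_pos"],st["force"],st["tcp_rot"],st["qpos"])
E
```

```text
[ 416.21542466 -311.50841585  233.00395752] [  5.85835685 -11.65417246  19.21880543] [-179.19100958    0.59623946 -176.99605241] [-4.98684641e+01  1.86129886e+01  8.02932158e+01 -1.31584473e-02
  8.00889201e+01 -1.42866051e+02]
```

Emit:
send_rows:
  deltas:
    - {"dx": 0, "dy": 6, "dz": -4, "twist": 0, "claw": 0}
    - {"dx": 0, "dy": 6, "dz": -4, "twist": 0, "claw": 0}
    - {"dx": 0, "dy": 6, "dz": -3, "twist": 0, "claw": 0}
    - {"dx": 0, "dy": 6, "dz": -3, "twist": 0, "claw": 0}

```text
time_s: 5.4
tcp_pos: [414.8, -285.4, 245.2]
tcp_rot: [-179.5, 0.5, -177.0]
force: [9.1, -4.0, 9.7]
width: 0.005
finger_force: 9.3
```

```bash
python3 - <<'E'
from h import *
t=cams.capture("top"); s=cams.capture("side"); a=cv2.imread("pics/s4.png")
st=read_state(); print(st["tcp_pos"],st["force"],st["tcp_rot"])
o=np.zeros((500,800,3),np.uint8); k=lambda im:cv2.resize(im,None,fx=2.5,fy=2.5,interpolation=cv2.INTER_CUBIC)
o[:, :400]=k(s[200:400,320:480,::-1]); o[:,400:]=k(t[120:320,360:520,::-1]); cv2.imwrite("pics/s5.png",o)
E
```

```text
[ 414.77199191 -284.89849134  245.38091964] [ 8.37403554 -4.26616588 11.90957657] [-179.5283726     0.50317595 -176.91721222]
```

View pics/s5.png

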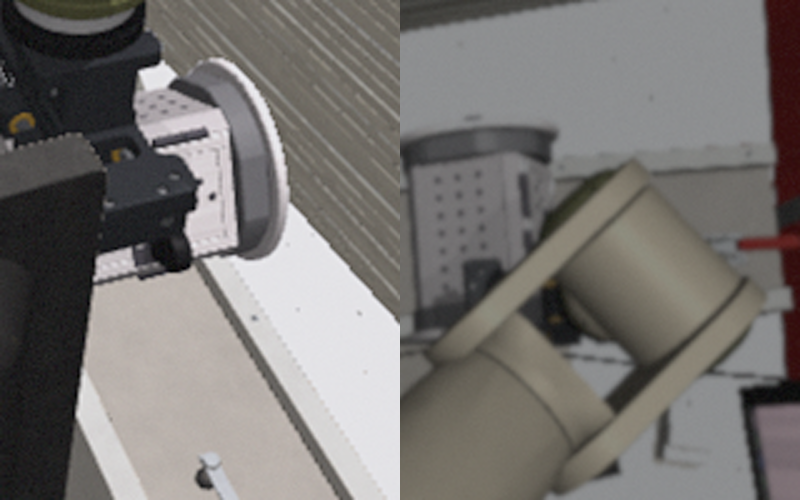

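The side crop shows the drum partway over: hatch tilted up, still shut, tab at (170,250), far flange moved about 13 px (≈29 mm) left. One more stroke: back off, drop lower, and follow the surface again.

Emit:
send_rows:
  deltas:
    - {"dx": 0, "dy": -16, "dz": 0, "twist": 0, "claw": 0}
    - {"dx": 0, "dy": -16, "dz": 0, "twist": 0, "claw": 0}
    - {"dx": 0, "dy": 0, "dz": 15, "twist": 0, "claw": 0}
    - {"dx": 0, "dy": 0, "dz": 15, "twist": 0, "claw": 0}
    - {"dx": 0, "dy": 0, "dz": 0, "twist": 0, "claw": 0}

```text
time_s: 6.0
tcp_pos: [416.2, -329.3, 221.6]
tcp_rot: [-177.8, 0.7, -177.1]
force: [-9.2, -41.3, 47.0]
width: 0.005
finger_force: 37.2
```

```bash
python3 - <<'E'
from h import *
t=cams.capture("top"); t0=cv2.cvtColor(cv2.imread("pics/top0.png"),cv2.COLOR_BGR2GRAY); g=cv2.cvtColor(t,cv2.COLOR_RGB2GRAY)
cv2.imwrite("pics/t6.png",t[:,:,::-1])
tp=t0[164:184,364:442]  # far disc + flange
r=cv2.matchTemplate(g[155:195,310:460],tp,cv2.TM_CCOEFF_NORMED); _,m,_,l=cv2.minMaxLoc(r); print("far disc shift px",l[0]+310-364,l[1]+155-164,m)
st=read_state(); print(st["tcp_pos"],st["force"],st["time_s"])
E
```

```text
far disc shift px -1 0 0.975929319858551
[ 416.15807961 -328.81360601  221.98999506] [ -8.85659518 -39.87960864  45.01813376] 6.05
```

The far-disc template shift (−1 px) says the drum rolled back to its starting flat when I retreated, because the hatch weight pulls it. So it has to go over in one continuous stroke, with the fingertip following a disc surface point with light pressure.

Emit:
send_rows:
  deltas:
    - {"dx": 0, "dy": 1, "dz": -6, "twist": 0, "claw": 0}
    - {"dx": 0, "dy": 1, "dz": -6, "twist": 0, "claw": 0}
    - {"dx": 0, "dy": 1, "dz": -5, "twist": 0, "claw": 0}
    - {"dx": 0, "dy": 8, "dz": -4, "twist": 0, "claw": 0}
    - {"dx": 0, "dy": 9, "dz": -4, "twist": 0, "claw": 0}
    - {"dx": 0, "dy": 9, "dz": -4, "twist": 0, "claw": 0}
    - {"dx": 0, "dy": 9, "dz": -4, "twist": 0, "claw": 0}
    - {"dx": 0, "dy": 10, "dz": -3, "twist": 0, "claw": 0}
    - {"dx": 0, "dy": 10, "dz": -3, "twist": 0, "claw": 0}

```text
time_s: 6.95
tcp_pos: [413.1, -259.7, 254.6]
tcp_rot: [-179.5, 0.5, -177.0]
force: [7.1, -3.4, 15.3]
width: 0.004
finger_force: 14.8
```

```bash
cat > sh.py <<'E'
from h import *
t=cams.capture("top"); t0=cv2.cvtColor(cv2.imread("pics/top0.png"),cv2.COLOR_BGR2GRAY); g=cv2.cvtColor(t,cv2.COLOR_RGB2GRAY)
tp=t0[164:184,364:442]
r=cv2.matchTemplate(g[155:195,300:460],tp,cv2.TM_CCOEFF_NORMED); _,m,_,l=cv2.minMaxLoc(r); print("far disc shift px",l[0]+300-364,l[1]+155-164,m)
st=read_state(); p=st["tcp_pos"]; print(p.round(1),st["force"].round(1),st["tcp_rot"].round(1),st["time_s"],"u %.1f v %.1f"%((p[0]-480.9)*.056-(p[1]+217.2)*.998,(p[0]-480.9)*.998+(p[1]+217.2)*.056))
cv2.imwrite("pics/t_%05.2f.png"%st["time_s"],t[:,:,::-1])
E
python3 sh.py
```

```text
far disc shift px -20 2 0.931161642074585
[ 413.  -258.1  255. ] [ 6.7 -1.3 16. ] [-179.6    0.5 -176.9] 7.0 u 37.0 v -70.0
```

The far disc has moved −20 px (≈43 mm, about 39°), as planned. Continuing the stroke.

Emit:
send_rows:
  deltas:
    - {"dx": 0, "dy": 10, "dz": -2.5, "twist": 0, "claw": 0}
    - {"dx": 0, "dy": 10, "dz": -2, "twist": 0, "claw": 0}
    - {"dx": 0, "dy": 10, "dz": -1.5, "twist": 0, "claw": 0}
    - {"dx": 0, "dy": 10.5, "dz": -1.5, "twist": 0, "claw": 0}
    - {"dx": 0, "dy": 10.5, "dz": -1, "twist": 0, "claw": 0}
    - {"dx": 0, "dy": 10.5, "dz": 0, "twist": 0, "claw": 0}
    - {"dx": 0, "dy": 7, "dz": 1, "twist": 0, "claw": 0}
    - {"dx": 0, "dy": 7, "dz": 1, "twist": 0, "claw": 0}

```text
time_s: 7.8
tcp_pos: [410.2, -184.3, 263.8]
tcp_rot: [-179.4, 0.8, -176.9]
force: [2.1, 1.2, 44.3]
width: 0.004
finger_force: 26.4
```

```bash
python3 sh.py
```

```text
far disc shift px -37 3 0.9429168701171875
[ 410.1 -183.1  263.8] [ 3.4  4.5 39.2] [-179.4    0.8 -176.9] 7.85 u -38.0 v -68.8
```

Emit:
send_rows:
  deltas:
    - {"dx": 0, "dy": 7, "dz": 0, "twist": 0, "claw": 0}
    - {"dx": 0, "dy": 7, "dz": 0, "twist": 0, "claw": 0}
    - {"dx": 0, "dy": 7, "dz": 0, "twist": 0, "claw": 0}
    - {"dx": 0, "dy": 0, "dz": 0, "twist": 0, "claw": 0}

```text
time_s: 8.25
tcp_pos: [408.7, -160.9, 261.3]
tcp_rot: [-179.8, 0.7, -176.9]
force: [8.7, 7.0, 23.7]
width: 0.007
finger_force: 18.3
```

```bash
python3 sh.py
```

```text
far disc shift px -43 3 0.9728345274925232
[ 408.8 -161.2  261.4] [ 7.   7.1 23.1] [-179.8    0.7 -176.9] 8.3 u -59.9 v -68.9
```

Emit:
send_rows:
  deltas:
    - {"dx": 0, "dy": 3, "dz": -3, "twist": 0, "claw": 0}
    - {"dx": 0, "dy": 3, "dz": -3, "twist": 0, "claw": 0}
    - {"dx": 0, "dy": 0, "dz": -20, "twist": 0, "claw": 0}
    - {"dx": 0, "dy": 0, "dz": -40, "twist": 0, "claw": 0}
    - {"dx": 0, "dy": 0, "dz": -40, "twist": 0, "claw": 0}
    - {"dx": 0, "dy": 0, "dz": 0, "twist": 0, "claw": 0}

```text
time_s: 8.9
tcp_pos: [406.2, -156.0, 368.1]
tcp_rot: [-179.6, 0.4, -176.9]
force: [-0.4, 0.2, -0.9]
width: 0.003
finger_force: 0.0
```

```bash
python3 sh.py; python3 - <<'E'
from h import *
for u in (-58,-61,-64):
  for n,P in dict(mouthtop=(u+20,0,293)).items(): print(u,proj("top",(*fx2w(u+20,0),293)), fx2w(u+20,0))
E
```

```text
far disc shift px -46 4 0.9203589558601379
[ 405.7 -155.6  365.3] [ 0.7 -0.5 -0.7] [-179.8    0.2 -176.9] 8.95 u -65.7 v -71.6
-58 [375.27178021 209.58397417] [ 478.77878281 -179.25925096]
-61 [373.76207218 209.69436449] [ 478.6113183  -176.26392867]
-64 [372.25217563 209.80476859] [ 478.44385378 -173.26860638]
```

The far disc is at −46 px (expected −47), so the drum should be resting on its flat with the hatch on top. Next I'll twist to grip across the tab and look.

Emit:
send_rows:
  deltas:
    - {"dx": 0, "dy": 0, "dz": 0, "twist": 8.5, "claw": 40}
    - {"dx": 0, "dy": 0, "dz": 0, "twist": 8.5, "claw": 40}
    - {"dx": 0, "dy": 0, "dz": 0, "twist": 8.5, "claw": 40}
    - {"dx": 0, "dy": 0, "dz": 0, "twist": 8.5, "claw": 40}
    - {"dx": 0, "dy": 0, "dz": 0, "twist": 8.5, "claw": 40}
    - {"dx": 0, "dy": 0, "dz": 0, "twist": 8.5, "claw": 40}
    - {"dx": 0, "dy": 0, "dz": 0, "twist": 8.5, "claw": 40}
    - {"dx": 0, "dy": 0, "dz": 0, "twist": 8.5, "claw": 40}
    - {"dx": 0, "dy": 0, "dz": 0, "twist": 8.5, "claw": 40}
    - {"dx": 0, "dy": 0, "dz": 0, "twist": 8.5, "claw": 40}
    - {"dx": 0, "dy": 0, "dz": 0, "twist": 4.9, "claw": 40}

```text
time_s: 10.05
tcp_pos: [405.1, -155.1, 362.1]
tcp_rot: [-179.9, -0.1, 92.9]
force: [0.5, -0.3, -0.4]
width: 0.451
finger_force: 0.0
```

```bash
python3 - <<'E'
from h import *
go(478.6,-196,366,93.2)
E
```

```text
now [ 405.1 -155.1  362.1] 92.85 twist -0.3 dx -44.9 dy 71.1 dz -3.9
```

Emit:
send_rows:
  deltas:
    - {"dx": -22, "dy": 36, "dz": 0, "twist": -0.3, "claw": 40}
    - {"dx": -22, "dy": 36, "dz": 0, "twist": 0, "claw": 40}
    - {"dx": 0, "dy": 0, "dz": 0, "twist": 0, "claw": 40}

```text
time_s: 10.35
tcp_pos: [482.2, -196.8, 359.8]
tcp_rot: [-179.8, -0.2, 93.4]
force: [-0.4, 0.4, -0.6]
width: 0.452
finger_force: 0.0
```

```bash
python3 - <<'E'
from h import *
ci=cam("wrist"); im=cams.capture("wrist"); np.save("w4.npy",ci[0]["world_from_camera"]); st=read_state(); print(st["tcp_pos"],st["tcp_rot"])
for u,v,z in [(-41,0,293),(-41,0,275),(-101,0,249),(-61,-82,269),(-61,82,269)]: print((u,v,z),proj("wrist",(*fx2w(u,v),z),ci).round())
for i in range(0,640,50): im[:8,i]=(255,0,0)
for i in range(0,480,50): im[i,:8]=(255,0,0)
cv2.imwrite("pics/w4.png",im[:,:,::-1])
E
```

```text
[ 480.65710472 -195.71505798  360.66394966] [-1.79782406e+02 -1.60433100e-01  9.34585144e+01]
(-41, 0, 293) [316. 229.]
(-41, 0, 275) [316. 222.]
(-101, 0, 249) [316. 116.]
(-61, -82, 269) [177. 186.]
(-61, 82, 269) [455. 187.]
```

View pics/w4.png

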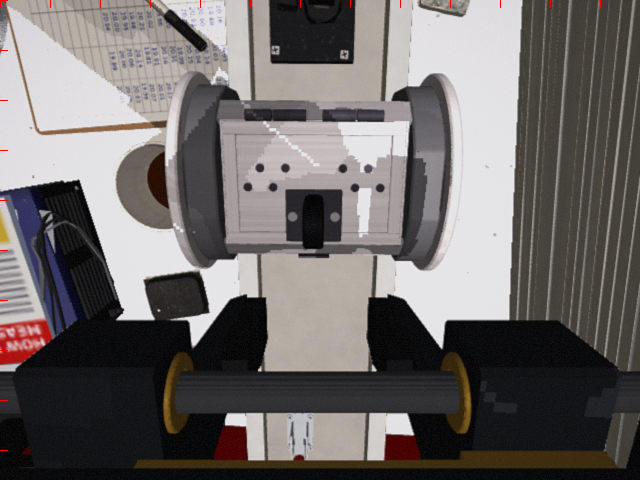

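Wrist view: the hatch is shut on top, hinges at row ≈114 and the black tab at x≈313, rows 194–248. That is within 3 mm of the prediction, with tab at u≈−42.5, v≈−1.5. Lowering to grip.

```bash
python3 - <<'E'
from h import *
p=fx2w(-42.5,-1.5); print(p); go(*p,310,93.2)
E
```

```text
[ 477.02992489 -174.84999978]
now [ 480.7 -195.7  360.7] 93.46 twist 0.3 dx 21.0 dy -2.5 dz 50.7
```

Emit:
send_rows:
  deltas:
    - {"dx": 10, "dy": -1.5, "dz": 20, "twist": 0.3, "claw": 40}
    - {"dx": 11, "dy": -1, "dz": 30, "twist": 0, "claw": 40}
    - {"dx": 0, "dy": 0, "dz": 0, "twist": 0, "claw": 40}
    - {"dx": 0, "dy": 0, "dz": 0, "twist": 0, "claw": 40}

```text
time_s: 10.8
tcp_pos: [475.7, -174.0, 314.1]
tcp_rot: [-180.0, 0.0, 93.2]
force: [0.3, 0.7, 0.6]
width: 0.452
finger_force: 0.0
```

```bash
python3 - <<'E'
from h import *
p=fx2w(-42.5,-1.5); go(*p,260,93.2)
E
```

```text
now [ 475.7 -174.   314.1] 93.19 twist -0.0 dx -0.9 dy 1.3 dz 54.1
```

Emit:
send_rows:
  deltas:
    - {"dx": -1, "dy": 1.3, "dz": 20, "twist": 0, "claw": 40}
    - {"dx": 0, "dy": 0, "dz": 20, "twist": 0, "claw": 40}
    - {"dx": 0, "dy": 0, "dz": 10, "twist": 0, "claw": 40}
    - {"dx": 0, "dy": 0, "dz": 0, "twist": 0, "claw": 40}
    - {"dx": 0, "dy": 0, "dz": 0, "twist": 0, "claw": 5}
    - {"dx": 0, "dy": 0, "dz": 0, "twist": 0, "claw": 5}
    - {"dx": 0, "dy": 0, "dz": 0, "twist": 0, "claw": 5}
    - {"dx": 0, "dy": 0, "dz": 0, "twist": 0, "claw": 5}
    - {"dx": 0, "dy": 0, "dz": 0, "twist": 0, "claw": 5}
  squeeze: 6

```text
time_s: 11.7
tcp_pos: [478.2, -175.2, 263.8]
tcp_rot: [179.9, 0.1, 93.2]
force: [3.3, 0.2, 1.6]
width: 0.133
finger_force: 6.0
```

Tab gripped (11.7 mm). Swinging the hatch along its arc.

Emit:
send_rows:
  deltas:
    - {"dx": 3, "dy": 0, "dz": -5, "twist": 0, "claw": 5}
    - {"dx": 3.7, "dy": 0, "dz": -4.9, "twist": 0, "claw": 5}
    - {"dx": 4, "dy": 0, "dz": -4.4, "twist": 0, "claw": 5}
    - {"dx": 4.4, "dy": 0, "dz": -4.1, "twist": 0, "claw": 5}
    - {"dx": 4.7, "dy": 0, "dz": -3.7, "twist": 0, "claw": 5}
    - {"dx": 5.1, "dy": 0, "dz": -3.3, "twist": 0, "claw": 5}
    - {"dx": 5.3, "dy": 0, "dz": -2.8, "twist": 0, "claw": 5}
    - {"dx": 5.5, "dy": 0, "dz": -2.4, "twist": 0, "claw": 5}
    - {"dx": 5.7, "dy": 0, "dz": -1.9, "twist": 0, "claw": 5}
    - {"dx": 5.8, "dy": 0, "dz": -1.3, "twist": 0, "claw": 5}
    - {"dx": 6, "dy": 0, "dz": -0.9, "twist": 0, "claw": 5}
    - {"dx": 6, "dy": 0, "dz": -0.3, "twist": 0, "claw": 5}

```text
time_s: 12.9
tcp_pos: [475.0, -116.1, 299.1]
tcp_rot: [179.8, 0.1, 93.2]
force: [5.4, -1.2, 1.0]
width: 0.134
finger_force: 6.0
```

Emit:
send_rows:
  deltas:
    - {"dx": 6, "dy": 0, "dz": 0.2, "twist": 0, "claw": 5}
    - {"dx": 5.9, "dy": 0, "dz": 0.7, "twist": 0, "claw": 5}
    - {"dx": 5.9, "dy": 0, "dz": 1.2, "twist": 0, "claw": 5}
    - {"dx": 5.8, "dy": 0, "dz": 1.8, "twist": 0, "claw": 5}
    - {"dx": 5.5, "dy": 0, "dz": 2.2, "twist": 0, "claw": 5}
    - {"dx": 0, "dy": 0, "dz": 0, "twist": 0, "claw": 5}

```text
time_s: 13.5
tcp_pos: [473.3, -86.6, 292.1]
tcp_rot: [179.9, 0.0, 93.2]
force: [5.9, -0.6, -1.8]
width: 0.137
finger_force: 6.0
```

```bash
python3 sh.py
```

```text
far disc shift px -9 -2 0.36406806111335754
[473.3 -86.6 292.2] [ 6.5  0.7 -2. ] [179.9   0.   93.2] 13.55 u -130.7 v -0.3
```

Emit:
send_rows:
  deltas:
    - {"dx": 0, "dy": 0, "dz": 0, "twist": 0, "claw": 40}
    - {"dx": 0, "dy": 0, "dz": 0, "twist": 0, "claw": 40}
    - {"dx": 0, "dy": 0, "dz": 0, "twist": 0, "claw": 40}
    - {"dx": 0, "dy": 0, "dz": -20, "twist": 0, "claw": 40}
    - {"dx": 0, "dy": 0, "dz": -35, "twist": 0, "claw": 40}
    - {"dx": 0, "dy": 0, "dz": -20, "twist": 0, "claw": 40}
    - {"dx": -30, "dy": 0, "dz": 0, "twist": 0, "claw": 0}
    - {"dx": -42, "dy": 0, "dz": 0, "twist": 0, "claw": 0}
    - {"dx": 0, "dy": 0, "dz": 0, "twist": 0, "claw": 0}

```text
time_s: 14.45
tcp_pos: [476.5, -162.1, 366.3]
tcp_rot: [-179.9, 0.0, 93.0]
force: [0.9, 0.1, 0.2]
width: 0.209
finger_force: 0.0
```

```bash
python3 sh.py; python3 - <<'E'
from h import *
im=cams.capture("wrist"); cv2.imwrite("pics/w5.png",im[:,:,::-1]); np.save("w5.npy",cam("wrist")[0]["world_from_camera"])
g=cv2.cvtColor(im,cv2.COLOR_RGB2GRAY); print(g[0:300:12,316])
ci=cam("wrist")
for th in (0,60,85,95,143):
    a=np.radians(th); print(th,proj("wrist",(*fx2w(-102+79*np.cos(a),0),249+79*np.sin(a)),ci).round(),proj("wrist",(*fx2w(-102+79*np.cos(a),58),249+79*np.sin(a)),ci).round())
E
```

```text
far disc shift px -31 10 0.5597274303436279
[ 476.4 -160.2  366.5] [1.6 0.4 0.3] [-179.9   -0.    93. ] 14.5 u -57.1 v -1.3
[ 27  89  53  30  27  33  19  32   6  15  20  23  21  26  23  86 188 135
 235 241 137 118  71  63 169]
0 [321. 289.] [403. 289.]
60 [322. 268.] [435. 268.]
85 [322. 209.] [447. 209.]
95 [323. 180.] [449. 179.]
143 [322.  57.] [440.  57.]
```

Emit:
send_rows:
  deltas:
    - {"dx": 0, "dy": 0, "dz": 25, "twist": 0, "claw": 0}
    - {"dx": 0, "dy": 0, "dz": 25, "twist": 0, "claw": 0}
    - {"dx": 12, "dy": 0, "dz": 0, "twist": 0, "claw": 0}
    - {"dx": 8, "dy": 0, "dz": 0, "twist": 0, "claw": 0}
    - {"dx": 6, "dy": 0, "dz": 0, "twist": 0, "claw": 0}
    - {"dx": 6, "dy": 0, "dz": 0, "twist": 0, "claw": 0}
    - {"dx": 6, "dy": 0, "dz": 0, "twist": 0, "claw": 0}
    - {"dx": 6, "dy": 0, "dz": 0, "twist": 0, "claw": 0}
    - {"dx": 6, "dy": 0, "dz": 0, "twist": 0, "claw": 0}
    - {"dx": 6, "dy": 0, "dz": 0, "twist": 0, "claw": 0}
    - {"dx": 6, "dy": 0, "dz": 0, "twist": 0, "claw": 0}

```text
time_s: 15.65
tcp_pos: [473.1, -96.4, 317.1]
tcp_rot: [-180.0, -0.0, 93.2]
force: [-0.4, 0.5, 0.2]
width: 0.004
finger_force: 0.0
```

```bash
python3 - <<'E'
from h import *
st=read_state(); p=st["tcp_pos"]; print(p,st["force"],"u %.1f"%((p[0]-480.9)*.056-(p[1]+217.2)*.998))
im=cams.capture("wrist"); cv2.imwrite("pics/w6.png",im[:,:,::-1]); 
g=cv2.cvtColor(im,cv2.COLOR_RGB2GRAY); print(g[0:300:12,316],g[0:300:12,380])
ci=cam("wrist")
for th in (60,85,95,110,143):
    a=np.radians(th); print(th,proj("wrist",(*fx2w(-102+79*np.cos(a),0),249+79*np.sin(a)),ci).round())
E
```

```text
[473.13670887 -96.38760795 317.14235412] [-0.41742949  0.53521939  0.22297589] u -121.0
[200  43  33  33  33  36  37  33  31  33  27  62  36  29  33  29   8  16
   9  11  13  14  14 170  96] [178 180 178 182 180 180 182 184 183 184 185 190 192 189 186 185 187 186
 185 185  87  66  67 238 162]
60 [323. 442.]
85 [323. 393.]
95 [323. 362.]
110 [323. 309.]
143 [323. 202.]
```

No contact force remains, so the hatch seems to have gone over. I'll leave for the stand, then capture all views from there.

Emit:
send_rows:
  deltas:
    - {"dx": -5, "dy": 0, "dz": -30, "twist": 0, "claw": 0}
    - {"dx": 0, "dy": 0, "dz": -33, "twist": -8, "claw": 0}
    - {"dx": 0, "dy": 0, "dz": 0, "twist": -8, "claw": 0}
    - {"dx": 0, "dy": 0, "dz": 0, "twist": -8, "claw": 0}
    - {"dx": 0, "dy": 0, "dz": 0, "twist": -8, "claw": 0}
    - {"dx": 0, "dy": 0, "dz": 0, "twist": -8, "claw": 0}
    - {"dx": 0, "dy": 0, "dz": 0, "twist": -8, "claw": 0}
    - {"dx": 0, "dy": 0, "dz": 0, "twist": -8, "claw": 0}
    - {"dx": 0, "dy": 0, "dz": 0, "twist": -8, "claw": 45}
    - {"dx": 0, "dy": 0, "dz": 0, "twist": -7.3, "claw": 45}

```text
time_s: 16.7
tcp_pos: [473.5, -101.8, 380.1]
tcp_rot: [180.0, -0.0, 164.8]
force: [-0.0, -0.2, 0.4]
width: 0.163
finger_force: 0.0
```

Emit:
send_rows:
  deltas:
    - {"dx": 46, "dy": 0, "dz": 0, "twist": 0, "claw": 45}
    - {"dx": 46, "dy": 0, "dz": 0, "twist": 0, "claw": 45}
    - {"dx": 46, "dy": 0, "dz": 0, "twist": 0, "claw": 45}
    - {"dx": 12, "dy": 42, "dz": 0, "twist": 0, "claw": 45}
    - {"dx": 12, "dy": 42, "dz": 0, "twist": 0, "claw": 45}
    - {"dx": 12, "dy": 42, "dz": 0, "twist": 0, "claw": 45}
    - {"dx": 12, "dy": 42, "dz": 0, "twist": 0, "claw": 45}
    - {"dx": 11, "dy": 44, "dz": 0, "twist": 0, "claw": 45}
    - {"dx": 0, "dy": 0, "dz": 0, "twist": 0, "claw": 45}

```text
time_s: 17.6
tcp_pos: [339.4, 159.3, 380.1]
tcp_rot: [180.0, -0.0, 164.9]
force: [-0.3, -0.3, -1.2]
width: 0.508
finger_force: 0.0
```

```bash
python3 - <<'E'
from h import *
go(434,180,185,164.5)
E
```

```text
now [339.4 159.3 380.1] 164.93 twist 0.4 dx -85.7 dy 45.2 dz 195.1
```

Emit:
send_rows:
  deltas:
    - {"dx": -21, "dy": 11, "dz": 40, "twist": 0.4, "claw": 45}
    - {"dx": -21, "dy": 11, "dz": 40, "twist": 0, "claw": 45}
    - {"dx": -21, "dy": 11, "dz": 40, "twist": 0, "claw": 45}
    - {"dx": -22, "dy": 12, "dz": 40, "twist": 0, "claw": 45}
    - {"dx": 0, "dy": 0, "dz": 35, "twist": 0, "claw": 45}
    - {"dx": 0, "dy": 0, "dz": 0, "twist": 0, "claw": 45}
    - {"dx": 0, "dy": 0, "dz": 0, "twist": 0, "claw": 45}

```text
time_s: 18.3
tcp_pos: [434.7, 174.7, 186.1]
tcp_rot: [-180.0, 0.0, 164.0]
force: [-0.0, 0.1, 0.2]
width: 0.51
finger_force: 0.0
```

```bash
python3 - <<'E'
from h import *
ci=cam("wrist"); np.save("w7.npy",ci[0]["world_from_camera"]); st=read_state(); print(st["tcp_pos"],st["tcp_rot"],st["time_s"])
w=cams.capture("wrist"); t=cams.capture("top"); s=cams.capture("side")
for n,i in dict(w7=w,t7=t,s7=s).items(): cv2.imwrite(f"pics/{n}.png",i[:,:,::-1])
o=np.zeros((600,800,3),np.uint8)
def put(im,x0,y0,w_,h_,k,X,Y):
    c=cv2.resize(im[y0:y0+h_,x0:x0+w_,::-1],None,fx=k,fy=k,interpolation=cv2.INTER_CUBIC); o[Y:Y+c.shape[0],X:X+c.shape[1]]=c
put(w,160,0,320,375,1.6,0,0)     # 512x600
put(t,310,150,110,120,2.5,515,0) # 275x300
put(s,320,170,110,120,2.5,515,300)
cv2.imwrite("pics/c7.png",o)
print([proj("wrist",P,ci).round() for P in [(409,183,78),(424,208.5,44)]])
E
```

```text
[434.71053309 174.73361404 186.07294288] [-1.79994664e+02  4.05469249e-03  1.64037247e+02] 18.3
[array([318., 206.]), array([358., 207.])]
```

View pics/c7.png

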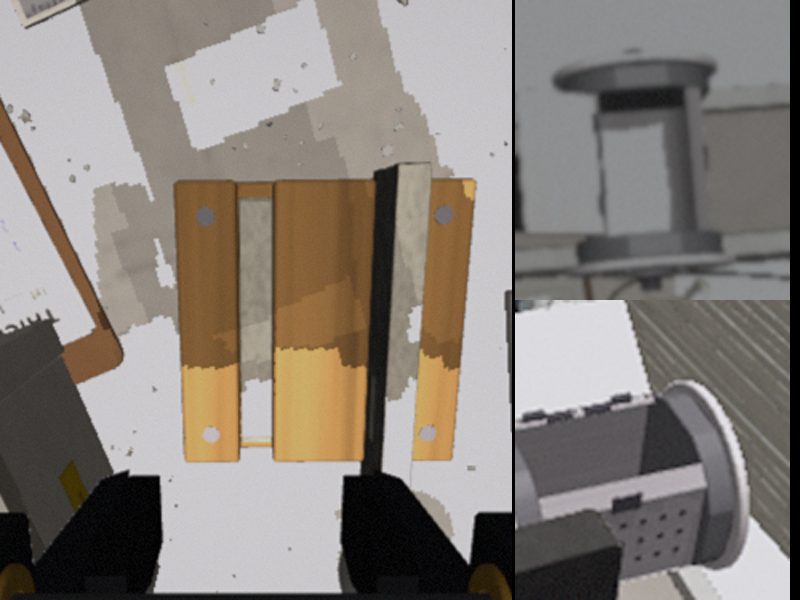

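Composite: the hatch is open (side crop shows the interior, hatch up on the left at (575,405)) and the drum is square on the rims. In the wrist crop the short coupon's top strip runs x 239–273, y 198–437, which is wrist px (320,124)–(320.5,273).

```bash
python3 - <<'E'
from h import *
c,f=cam("wrist"); c=dict(c,world_from_camera=np.load("w7.npy")); ci=(c,f)
q=lambda x,y,z:ray("wrist",(160+x/1.6,y/1.6),z,ci)
a,b=q(256,198,78),q(257,437,78); print(a,b,np.linalg.norm(a-b),(a+b)/2,np.degrees(np.arctan2(*(b-a)[[1,0]])))
for p in [(176,181),(475,180),(453,461),(186,461)]: print("stand",q(*p,44))
m=(a+b)/2; go(m[0],m[1],120,164.5)
E
```

```text
[361.10456836 197.6719509   78.        ] [453.57092049 171.86358564  78.        ] 96.00051038480386 [407.33774442 184.76776827  78.        ] -15.594996491769216
stand [344.73287688 167.21787486  44.        ]
stand [379.36742693 289.68528442  44.        ]
stand [503.4590337 256.24827    44.       ]
stand [468.01355794 132.57312815  44.        ]
now [435.1 175.2 187.2] 164.07 twist -0.4 dx 29.3 dy 1.9 dz 67.2
```

Emit:
send_rows:
  deltas:
    - {"dx": 14, "dy": 1, "dz": 20, "twist": -0.4, "claw": 45}
    - {"dx": 14, "dy": 1, "dz": 30, "twist": 0, "claw": 45}
    - {"dx": 0, "dy": 0, "dz": 30, "twist": 0, "claw": 45}
    - {"dx": 0, "dy": 0, "dz": 30, "twist": 0, "claw": 45}
    - {"dx": 0, "dy": 0, "dz": 15, "twist": 0, "claw": 45}
    - {"dx": 0, "dy": 0, "dz": 7, "twist": 0, "claw": 45}
    - {"dx": 0, "dy": 0, "dz": 0, "twist": 0, "claw": 45}
    - {"dx": 0, "dy": 0, "dz": 0, "twist": 0, "claw": 45}

```text
time_s: 19.25
tcp_pos: [408.7, 184.9, 54.3]
tcp_rot: [179.9, 0.1, 164.5]
force: [0.0, 0.3, -0.7]
width: 0.515
finger_force: 0.0
```

Emit:
send_rows:
  deltas:
    - {"dx": 0, "dy": 0, "dz": 1, "twist": 0, "claw": 25}
    - {"dx": 0, "dy": 0, "dz": 0, "twist": 0, "claw": 18}
    - {"dx": 0, "dy": 0, "dz": 0, "twist": 0, "claw": 8}
    - {"dx": 0, "dy": 0, "dz": 0, "twist": 0, "claw": 8}
    - {"dx": 0, "dy": 0, "dz": 0, "twist": 0, "claw": 8}
    - {"dx": 0, "dy": 0, "dz": 0, "twist": 0, "claw": 8}
    - {"dx": 0, "dy": 0, "dz": 0, "twist": 0, "claw": 8}
  squeeze: 20

```text
time_s: 19.95
tcp_pos: [408.1, 184.8, 52.3]
tcp_rot: [180.0, 0.0, 164.5]
force: [-0.5, -0.3, 3.5]
width: 0.146
finger_force: 19.9
```

Coupon gripped (12.9 mm) with negligible side force. Lifting, then carrying it past the gauge on the robot's side.

Emit:
send_rows:
  deltas:
    - {"dx": 0, "dy": 0, "dz": -15, "twist": 0, "claw": 8}
    - {"dx": 0, "dy": 0, "dz": -35, "twist": 0, "claw": 8}
    - {"dx": 0, "dy": 0, "dz": -45, "twist": 0, "claw": 8}
    - {"dx": 0, "dy": 0, "dz": -45, "twist": 0, "claw": 8}
    - {"dx": 0, "dy": 0, "dz": -45, "twist": 0, "claw": 8}
    - {"dx": 0, "dy": 0, "dz": -45, "twist": 0, "claw": 8}
    - {"dx": 0, "dy": 0, "dz": -48, "twist": -6.3, "claw": 8}
    - {"dx": 27, "dy": -10, "dz": 0, "twist": -6.2, "claw": 8}
    - {"dx": 27, "dy": -10, "dz": 0, "twist": -6.2, "claw": 8}
    - {"dx": 27, "dy": -11, "dz": 0, "twist": 0, "claw": 8}

```text
time_s: 20.95
tcp_pos: [324.7, 158.1, 329.9]
tcp_rot: [180.0, -0.0, -176.6]
force: [0.2, -1.0, -0.6]
width: 0.145
finger_force: 19.9
```

Emit:
send_rows:
  deltas:
    - {"dx": 2, "dy": -40, "dz": 0, "twist": 0, "claw": 8}
    - {"dx": 2, "dy": -45, "dz": 0, "twist": 0, "claw": 8}
    - {"dx": 2, "dy": -45, "dz": 0, "twist": 0, "claw": 8}
    - {"dx": 2, "dy": -45, "dz": 0, "twist": 0, "claw": 8}
    - {"dx": 2, "dy": -45, "dz": 0, "twist": 0, "claw": 8}
    - {"dx": 2, "dy": -45, "dz": 0, "twist": 0, "claw": 8}
    - {"dx": 2, "dy": -40, "dz": 0, "twist": 0, "claw": 8}
    - {"dx": 0, "dy": 0, "dz": 0, "twist": 0, "claw": 8}

```text
time_s: 21.75
tcp_pos: [328.6, -150.7, 329.4]
tcp_rot: [180.0, -0.1, -177.1]
force: [0.5, -0.8, -1.4]
width: 0.149
finger_force: 19.9
```

```bash
python3 - <<'E'
from h import *
go(*fx2w(-52,-1),330,183.2); s=read_state(); print(s["width"],s["finger_force"],s["qpos"])
E
```

```text
now [ 328.6 -150.7  329.4] -177.13 twist -0.3 dx -147.3 dy -22.9 dz -0.6
0.1488808901970125 19.93920652781526 [-4.35748018e+01 -1.34978036e+00  8.88405363e+01 -4.03125170e-02
  9.25871896e+01 -1.36448947e+02]
```

Emit:
send_rows:
  deltas:
    - {"dx": -35, "dy": -8, "dz": 0, "twist": -0.3, "claw": 8}
    - {"dx": -40, "dy": -8, "dz": 0, "twist": 0, "claw": 8}
    - {"dx": -40, "dy": -7, "dz": 0, "twist": 0, "claw": 8}
    - {"dx": -32, "dy": 0, "dz": 0, "twist": 0, "claw": 8}
    - {"dx": 0, "dy": 0, "dz": 0, "twist": 0, "claw": 8}
    - {"dx": 0, "dy": 0, "dz": 0, "twist": 0, "claw": 8}

```text
time_s: 22.35
tcp_pos: [476.9, -160.5, 329.5]
tcp_rot: [179.9, -0.1, -176.4]
force: [-0.2, -0.8, -0.8]
width: 0.145
finger_force: 19.9
```

```bash
python3 - <<'E'
from h import *
go(*fx2w(-52,-1),229,183.2)
ci=cam("wrist"); w=cams.capture("wrist"); np.save("w8.npy",ci[0]["world_from_camera"]); cv2.imwrite("pics/w8.png",w[:,:,::-1])
E
```

```text
now [ 476.9 -160.5  329.5] -176.44 twist 0.4 dx 0.2 dy -4.9 dz 100.5
```

Emit:
send_rows:
  deltas:
    - {"dx": 0, "dy": -5, "dz": 15, "twist": 0.4, "claw": 8}
    - {"dx": 0, "dy": 0, "dz": 20, "twist": 0, "claw": 8}
    - {"dx": 0, "dy": 0, "dz": 15, "twist": 0, "claw": 8}
    - {"dx": 0, "dy": 0, "dz": 10, "twist": 0, "claw": 8}
    - {"dx": 0, "dy": 0, "dz": 10, "twist": 0, "claw": 8}
    - {"dx": 0, "dy": 0, "dz": 0, "twist": 0, "claw": 8}

```text
time_s: 23.0
tcp_pos: [476.6, -166.1, 259.5]
tcp_rot: [180.0, -0.1, -176.9]
force: [0.2, 0.5, -0.2]
width: 0.145
finger_force: 19.9
```

Emit:
send_rows:
  deltas:
    - {"dx": 0, "dy": 0, "dz": 8, "twist": 0, "claw": 8}
    - {"dx": 0, "dy": 0, "dz": 8, "twist": 0, "claw": 8}
    - {"dx": 0, "dy": 0, "dz": 6, "twist": 0, "claw": 8}
    - {"dx": 0, "dy": 0, "dz": 4, "twist": 0, "claw": 8}
    - {"dx": 0, "dy": 0, "dz": 3, "twist": 0, "claw": 8}
    - {"dx": 0, "dy": 0, "dz": 0, "twist": 0, "claw": 8}

```text
time_s: 23.6
tcp_pos: [477.2, -166.3, 230.8]
tcp_rot: [180.0, -0.0, -176.9]
force: [-0.4, -0.4, -0.2]
width: 0.143
finger_force: 19.9
```

No contact with the hatch or the mouth. Releasing and withdrawing.

Emit:
send_rows:
  deltas:
    - {"dx": 0, "dy": 0, "dz": 0, "twist": 0, "claw": 21}
    - {"dx": 0, "dy": 0, "dz": 0, "twist": 0, "claw": 21}
    - {"dx": 0, "dy": 0, "dz": 0, "twist": 0, "claw": 21}
    - {"dx": 0, "dy": 0, "dz": 0, "twist": 0, "claw": 21}
    - {"dx": 0, "dy": 0, "dz": -10, "twist": 0, "claw": 21}
    - {"dx": 0, "dy": 0, "dz": -25, "twist": 0, "claw": 21}
    - {"dx": 0, "dy": 0, "dz": -40, "twist": 0, "claw": 21}
    - {"dx": 0, "dy": 0, "dz": -45, "twist": 0, "claw": 21}
    - {"dx": 45, "dy": 0, "dz": 0, "twist": 0, "claw": 21}
    - {"dx": 45, "dy": 0, "dz": 0, "twist": 0, "claw": 21}
    - {"dx": 45, "dy": 0, "dz": 0, "twist": 0, "claw": 21}
    - {"dx": 0, "dy": 0, "dz": 0, "twist": 0, "claw": 21}

```text
time_s: 24.8
tcp_pos: [339.2, -173.1, 352.6]
tcp_rot: [-179.9, 0.1, -177.1]
force: [0.6, -0.2, 1.2]
width: 0.241
finger_force: 0.0
```

```bash
python3 sh.py; python3 - <<'E'
from h import *
w=cams.capture("wrist");t=cams.capture("top"); s=cams.capture("side"); st=read_state(); print(st["force"],st["width"],st["finger_force"])
for n,i in dict(w9=w,t9=t,s9=s).items(): cv2.imwrite(f"pics/{n}.png",i[:,:,::-1])
g=lambda f:cv2.imread(f,0).astype(float)
# drum pose change vs pre-load (t7): far disc match; side: drum disc/hatch match and mouth interior change
a,b=g("pics/t7.png"),g("pics/t9.png")
for nm,(x0,y0,x1,y1) in dict(fardisc=(324,166,400,188)).items():
    r=cv2.matchTemplate(b[y0-8:y1+8,x0-12:x1+12].astype(np.uint8),a[y0:y1,x0:x1].astype(np.uint8),cv2.TM_CCOEFF_NORMED); _,m,_,l=cv2.minMaxLoc(r); print(nm,l[0]-12,l[1]-8,m)
a,b=g("pics/s7.png"),g("pics/s9.png")
for nm,(x0,y0,x1,y1) in dict(disc=(380,200,420,285),hatchtop=(322,200,370,220),mouth=(330,225,378,245)).items():
    r=cv2.matchTemplate(b[y0-8:y1+8,x0-8:x1+8].astype(np.uint8),a[y0:y1,x0:x1].astype(np.uint8),cv2.TM_CCOEFF_NORMED); _,m,_,l=cv2.minMaxLoc(r); print(nm,l[0]-8,l[1]-8,round(m,3),"absdiff",np.abs(a-b)[y0:y1,x0:x1].mean().round(1))
E
```

```text
far disc shift px -46 4 0.7989752292633057
[ 341.1 -173.5  352.5] [ 0.1 -0.5 -0.1] [-1.799e+02  1.000e-01 -1.771e+02] 24.85 u -51.4 v -137.1
[ 0.49244317 -0.09658904  0.13108249] 0.2361120237261492 0.0
fardisc 0 0 0.9991328120231628
disc 0 0 0.999 absdiff 5.2
hatchtop 0 0 1.0 absdiff 5.5
mouth 0 0 0.781 absdiff 17.4
```

```bash
python3 - <<'E'
from h import *
for f,(x0,y0,x1,y1) in dict(t=(335,175,400,255),s=(322,215,395,255)).items():
    a,b=[cv2.imread(f"pics/{f}{k}.png",0).astype(int) for k in (7,9)]
    d=(np.abs(a-b)>25).astype(np.uint8); n,l,st,c=cv2.connectedComponentsWithStats(d)
    for i in range(1,n):
        if st[i,4]>15 and x0<c[i][0]<x1 and y0<c[i][1]<y1: print(f,st[i],c[i].round(),"new grey",b[l==i].mean().round(),"old",a[l==i].mean().round())
for z in (155,205): print(z,[proj(n,(*fx2w(-55,v),z)).round() for n in("top","side") for v in(-51,51)])
E
```

```text
t [384 243  10   9  60] [389. 248.] new grey 125.0 old 76.0
s [327 234  43  15 311] [348. 241.] new grey 143.0 old 91.0
155 [array([363., 242.]), array([359., 198.]), array([325., 274.]), array([375., 262.])]
205 [array([365., 240.]), array([361., 193.]), array([326., 254.]), array([378., 242.])]
```

The side view shows a new grey shape about 43 px long in the mouth, which fits the coupon at drum-floor height. The drum and hatch haven't moved, and the gripper is empty and clear. Handing in.

```bash
python3 -c "
from cell import robot
print(robot.finish_job())"
```

```text
the job is handed in; nothing more can be done
None
```

I handed the job in at about 25 s. The drum rests on its flats with the hatch on top and fully open, the short coupon is inside, and the long coupon was left in the stand. The first push slipped and the drum rolled back to its starting flat, so I rolled it again in one stroke. The coupon was let go roughly 50 mm above the drum floor. I confirmed it was inside, and that nothing else moved, by comparing before-and-after camera images, since my ten picture views were used up.

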